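# Shut and bolt the gearbox parts crate

## Robot

A 6-joint arm with a two-finger parallel gripper is mounted at the origin on the work surface. World frame = base frame: x ahead of the robot, y to its left, z up, the work surface at z = 0. Lengths are in m, angles in rad, forces in N, time in s.
With the tool pointing down it reaches from about 0.35 to 0.775 m from the base axis. Payload 7.3 kg.
Tool frame: the origin (TCP) lies midway between the tips of the shut fingers; the grasp point (between the pads) lies 19 mm behind it; z points along the fingers, y is the line along which they close (so a half turn about z gives the same grasp; the last joint's range is limited). The gripper opens to 92 mm and grips with 3 to 60 N. Pads are 19 mm wide; open, the fingers measure 130 mm over their backs; the gripper's body (75 mm by 190 mm) begins 47 mm behind the grasp point.
Start: joints at [1.155, 0.342, 1.524, -0, 1.275, -0.146], TCP at [0.14, 0.506, 0.227] pointing down, gripper open.
Joint ranges: [-2.53, 2.53], [-0.77, 2.02], [0.04, 2.7], [-1, 4.14], [0.28, 2.66], [-3.11, 3.11]. Speed limits (rad/s): [2.57, 2.57, 3.14, 3.14, 3.14, 3.14].

## Interface

Orientations are given as [roll, pitch, yaw] about the fixed x, y, z axes, in that order (R = Rz(yaw) Ry(pitch) Rx(roll)).
In Python, from cell import robot, read_camera, camera_params, nets gives the robot as it stands. The module is installed in compiled form; this text tells all that it offers.
- The arm moves only by the tool step_arm, never from a script. Its argument "steps" is a list of rows, each an object of numbers: "x", "y", "z": the shift along the tool's x, y, z as a fraction of full scale; "rx", "ry", "rz": the turn, a rotation vector about the tool's x, y, z as a fraction of full scale; "claw": the opening, from -1 (shut) to 1 (fully open). In form: [{"x": .., "y": .., "z": .., "rx": .., "ry": .., "rz": .., "claw": ..}, ...]. A call has 1 to 12 rows; each row is the pose to reach, as a shift and turn from the pose commanded when the call began, along the tool's axes at that moment; what a row does not reach only later rows make up. Full scale, the value 1, is 750 mm for a shift and pi/4 rad for a turn. A row lasts 1/12 s, in which the tool goes at most 41.7 mm and 7.16 degrees, less where a joint would pass 70% of its speed; a pose out of reach is approached as far as the arm can. A call with a number of a shift or a turn outside -1 to 1 is refused whole. A call with a gripper value outside its range is refused whole. The fingers move at their own pace and stop on an object; "squeeze" is the grip in N (left out, the last holds). Time passes only in rows, so rows that repeat a pose let the fingers close. It gives the time, the measured TCP pose, the force, the opening and the grip force at its end, in the units of the state.
- robot.observe(): the state, without advancing time (a new reading comes with each control period).
- read_camera(name): name is "side" or "top"; returns (picture, depth): 420x560x3 uint8, blue, green, red; 420x560 float32, m along the optical axis (not along the pixel's ray), 0 where there is no reading.
- camera_params(name): a dict with "fx", "fy", "cx", "cy" (pixels), "R" (3x3) and "t" (3): a world point X has camera coordinates R X + t. Camera axes: x right, y down, z forward; pixel columns grow to the right and rows downward; lengths in m; the calibration is good to about 2 mm. A picture is of the moment at which its call begins. camera_params takes no time and is no camera call.
- robot.hand_in(): hands the job in; it is judged then, once.
Trained networks look in the newest picture that a camera, given by its name, has taken for a name from the list of things; names that differ only in an ending like _2 or _b are one class to them, and where a whole thing is asked for, a point or a joint stands for the part that bears it (a point fixed in the world has none). Each returns a list of dicts, best first, with "conf" (0 to 1); they miss things now and then, are a little off and sometimes report something else, mostly with a low value. They report only what shows in the picture. A call takes as long as a camera call.
- nets.masks_of(camera, query): "region" (420x560 bool, what is visible of it) and "box" ([left, top, right, bottom] in pixels, round what is visible of it).
- nets.landmark_of(camera, query): "pixel" ([row, column] in pixels: a listed point, or the origin of a listed thing).
The state is a dict: "time": time; "qpos": joint angles; "qvel": joint speeds; "joint_efforts": joint torques, N m; "tool_pos": TCP position; "tool_rot": TCP orientation; "contact_force": force on the tool from outside, world axes, zero at the start; "torque": the same for the moment, N m; "opening": finger opening in m; "grip_force": force on a finger pad.
Only numpy, scipy, OpenCV 4.12 (cv2) and the standard library are available. Lean on these libraries where they do the work, as an engineer would, in place of code of your own. Each camera call takes 0.05 s, during which the arm holds its last target. There are 200 camera calls.

## Task

This crate of gearbox parts is packed and ready to go back on the rack: fold its lid down onto the rubber seal with the bolt still drawn back, then press the lid down against the seal far enough for the bolt to line up with its keeper and slide the bolt across, fully home through the keeper. Feel your way in: never ram the bolt's end or lean hard on the keeper. Leave the bearing on the crate and the loose parts beside it where they are.

Things in the scene. Friction and masses are not known exactly. Their poses are not given: they have to be found in the camera images.
- crate: Plywood crate fixed to the bench, 260 (x) x 380 (y) x 132 mm high; origin: centre of its underside, z up. Towards +y its top is the hinged lid; from y -190 to -78 mm it is a fixed deck board, upper face at z 132 mm, flush with the lid when that lies flat. Bolt, knob and keeper lie in the crate's plane x = 0. On the bench around it, 0.25 m or more from its centre, stand loose parts.
- seal (a point): Centre of the springy rubber strip's seat, under the lid's closing edge, on the rim (crate y -66, z 120 mm). The strip stands 15 mm above the rim and pushes the lid up by 1 N per mm squeezed, 15 N when squeezed flat. About 20 N down on the knob lays the lid flat.
- lid (a joint): Lid angle, rad: 0 = flat (hard stop), grows as it opens; starts 0.5 to 0.85. Lid 256 x 243 x 12 mm, 0.4 kg with its bolt. Hinge axis along the crate's x at crate y 170, z 132 mm; closing edge 245 mm from it. The stiff hinge (0.55 N m) holds the lid where it is left, but below 0.4 rad it may sink slowly. Left alone on the seal it stands at 0.04 to 0.065, too high for the bolt.
- lid_edge (a point): Middle of the lid's closing edge, on its upper face.
- bolt (a joint): How far the bolt is pushed across, m: 0 = drawn right back, 0.045 = end stop, fully home; starts 0 to 0.008. It slides on the lid towards the closing edge (the crate's -y) with 3 N of rubbing and stays where left. With the lid down its tip meets the keeper's eye at 0.020 and comes out of the far side at 0.030. If the lid's height is not right it stops dead at 0.020.
- knob (a point): Centre of the bolt's brass knob, an upright cylinder 14 mm wide and 25 mm tall, square to the lid and rigid on the bolt. The point is 33.5 mm above the lid's upper face, 178 mm from the hinge axis with the bolt drawn right back. Two steel straps guiding the rod, 17 mm high and 18 mm wide, stand on the lid 150 and 234 mm from the hinge axis.
- bolt_rod: The bolt's brass rod, 10 mm thick, 100 mm long, square end. Origin: centre of its tip; its -y axis is the way it slides home. Its centre line is 9 mm above the lid's upper face and 24.5 mm below the knob's centre.
- keeper: Steel keeper on the deck at crate y -93 mm; origin: centre of its foot's underside; z up. Between its uprights it has a square eye, 10 mm deep along the bolt's way, opening 14.5 mm wide, 12 mm high, closed by 3 mm bars above and below. The eye is clamped in slots: its centre is 9 to 16 mm above the origin, not measured. More than about 20 N from the bolt would bend it.
- keeper_face (a point): Fixed point on the deck's keeper, level with the middle of the eye's height range (12.5 mm above the deck), at the face that the bolt's tip meets. The eye's true centre is up to 3.5 mm above or below it. The bolt goes in only within about 1 mm of the eye's centre height, that is with the closing edge held somewhere from flat to 9 mm up: to be found by feel.
- bearing: Loose steel ball bearing, 52 mm across, 16 mm high, lying on the crate's deck beside the keeper. Origin: centre of its underside.
- gear: Loose spur gear lying flat on the bench, 104 mm across, 30 mm high. Origin: centre of its underside.
- hub: Loose flanged hub with an upright splined stub, 120 mm across, 76 mm high. Origin: centre of its underside.
- plates: Loose stack of clutch plates, 110 mm across, 36 mm high. Origin: centre of its underside.

How it is judged:
By the outcome, as a careful person would: the job done as asked, in the order asked, and still so for the second after the job is handed in, with the robot touching nothing.
It also fails if it takes over 69 s, if anything falls off the work surface, if the arm or the gripper's body presses on something with over 40 N, if the wrist force passes 120 N, or if a joint passes its speed limit or range.

## Working session

There is one attempt and no reset: what is moved stays moved. The work goes in short steps, Python scripts to look and compute and a tool call to move; the robot and the scene stay as the last step left them, time stands still between calls to the robot, and variables do not carry over. Pictures are saved under pics/ and viewed, at most 10 in all, crops included, and the job is handed in when it is done.

Besides the shell and the picture viewer there is one more tool, called after "Emit:" as name([rows], argument=value, ...), one row to a line, values as JSON. step_arm: Moves the arm, as the interface text tells. Its arguments: {"type":"object","properties":{"steps":{"type":"array","items":{"type":"object","properties":{"x":{"type":"number","minimum":-1,"maximum":1},"y":{"type":"number","minimum":-1,"maximum":1},"z":{"type":"number","minimum":-1,"maximum":1},"rx":{"type":"number","minimum":-1,"maximum":1},"ry":{"type":"number","minimum":-1,"maximum":1},"rz":{"type":"number","minimum":-1,"maximum":1},"claw":{"type":"number"}}}},"squeeze":{"type":"number"}},"required":["steps"]}

```bash
mkdir -p pics
cat > h.py <<'E'
import numpy as np, cv2
from cell import robot, read_camera, camera_params, nets
def P(n):
    c=camera_params(n); K=np.array([[c['fx'],0,c['cx']],[0,c['fy'],c['cy']],[0,0,1.]])
    return K,np.array(c['R']),np.array(c['t'])
def tri(pa,pb):
    A=[]
    for n,(r,c) in (('side',pa),('top',pb)):
        K,R,t=P(n); M=K@np.c_[R,t]; A+= [c*M[2]-M[0], r*M[2]-M[1]]
    A=np.array(A); return np.linalg.lstsq(A[:,:3],-A[:,3],rcond=None)[0]
def unproj(n,px,d):
    K,R,t=P(n); r,c=px; p=np.linalg.inv(K)@[c,r,1]*d
    return R.T@(p-t)
def proj(n,X):
    K,R,t=P(n); p=K@(R@np.array(X)+t); return p[1]/p[2],p[0]/p[2]
E
python3 - <<'E'
from h import *
D={}
for n in('side','top'):
    im,d=read_camera(n); D[n]=d; cv2.imwrite(f'pics/{n}0.png',im)
for q in('crate','seal','lid_edge','knob','bolt_rod','keeper','keeper_face','bearing'):
    r={}
    for n in('side','top'):
        l=nets.landmark_of(n,q)
        if l:
            p=l[0]['pixel']; r[n]=p; dd=D[n][int(p[0]),int(p[1])]
            print(q,n,np.round(p,1),round(l[0]['conf'],2),np.round(unproj(n,p,dd),4))
    if len(r)==2: print('   tri',np.round(tri(r['side'],r['top']),4))
s=robot.observe(); print(s['tool_pos'],s['tool_rot'],s['contact_force'],s['opening'],s['time'])
for n in('side','top'): K,R,t=P(n); print(n,-R.T@t,R[2])
E
```

```text
crate side [275.  308.7] 0.84 [ 0.5657 -0.1075  0.0185]
seal side [277.5 331.5] 0.81 [ 0.5574 -0.1778  0.1351]
seal top [203.7 368.5] 0.71 [ 0.5696 -0.1761  0.1318]
   tri [ 0.5675 -0.1765  0.1171]
lid_edge side [236.2 325.8] 0.63 [ 0.5621 -0.1363  0.2791]
lid_edge top [203.6 361.6] 0.63 [ 0.5637 -0.1323  0.285 ]
   tri [ 0.5644 -0.1345  0.2735]
knob side [217.9 304.3] 0.62 [ 0.5631 -0.0726  0.2763]
knob top [203.7 331.9] 0.42 [ 0.5656 -0.0695  0.2799]
   tri [ 0.566  -0.0705  0.2703]
bolt_rod side [232.6 330.4] 0.56 [ 0.5766 -0.1367  0.2769]
bolt_rod top [203.6 369.3] 0.71 [ 0.5697 -0.1773  0.1355]
   tri [ 0.5625 -0.1448  0.306 ]
keeper side [285.7 344.2] 0.64 [ 0.5658 -0.211   0.1285]
keeper top [206.  380.2] 0.46 [ 0.5628 -0.2026  0.14  ]
   tri [ 0.5656 -0.2081  0.1231]
keeper_face side [279.6 340.8] 0.64 [ 0.5596 -0.2009  0.1582]
keeper_face top [207. 380.] 0.69 [ 0.5603 -0.2013  0.1432]
   tri [ 0.5606 -0.1996  0.1541]
bearing side [267.6 384.5] 0.93 [ 0.659  -0.2508  0.1492]
bearing top [163.4 398. ] 0.75 [ 0.6647 -0.2481  0.1475]
   tri [ 0.6652 -0.2499  0.1382]
[0.1399159  0.50602883 0.22675487] [ 3.14148673e+00 -2.39147639e-06  2.87174009e+00] [ 0.35345006 -0.53773685 -1.00507881] 0.09164954202220035 0.9
side [ 0.15076341 -0.3913465   1.17120739] [ 0.37412018  0.36587544 -0.85215565]
top [0.51820559 0.05280392 1.33644997] [ 0.05154423  0.02111492 -0.99844747]
```

Run:
```python
import cv2,numpy as np
a=cv2.imread('pics/side0.png');b=cv2.imread('pics/top0.png')
cv2.imwrite('pics/s0.png',cv2.resize(a,(800,600)));cv2.imwrite('pics/t0.png',cv2.resize(b,(800,600)))
```

```text
(no output)
```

View pics/s0.png

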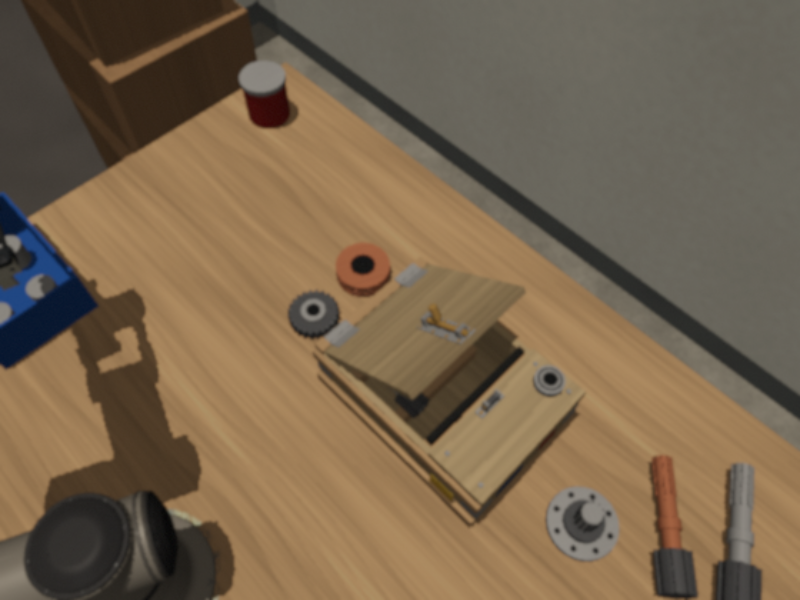

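View pics/t0.png

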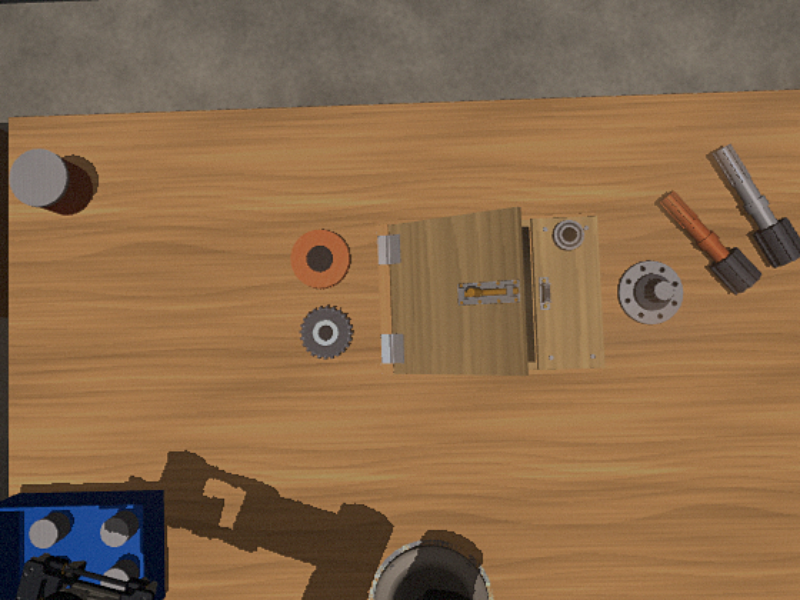

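The side view shows the lid open about 35° with the knob at about (435,313) and the keeper at (490,402), both in the 800-px picture. The top view shows the knob at about (468,292), the keeper at (545,292), the bearing at (568,235) and the hinges on the left at x≈388. The crate lies almost along the world axes.

Run:
```python
from h import *
im,d=read_camera('top')
K,R,t=P('top')
rr,cc=np.mgrid[0:420,0:560]
X=np.stack([(cc-K[0,2])/K[0,0]*d,(rr-K[1,2])/K[1,1]*d,d],-1); X=(X-t)@R
# lid region in 560 px coords: rows 155-255, cols 280-360
def fit(r0,r1,c0,c1,ex=None):
    p=X[r0:r1,c0:c1].reshape(-1,3)
    for _ in range(6):
        A=np.c_[p[:,:2],np.ones(len(p))]; s=np.linalg.lstsq(A,p[:,2],rcond=None)[0]
        e=p[:,2]-A@s; p=p[abs(e)<max(2*e.std(),.001)]
    return s,e.std(),len(p)
for box in((160,255,285,360),(215,255,285,355)):
    s,sd,n=fit(*box); th=np.arctan(np.hypot(s[0],s[1])); print('lid',s,sd,n,'theta',th,'up dir yaw',np.arctan2(s[1],s[0]))
s,sd,n=fit(215,250,380,412); print('deck',s,sd,n, X[230,400])
# deck footprint
m=(abs(X[...,2]-.132)<.012)&(cc>374)&(cc<440)&(rr>140)&(rr<270)
pts=X[m][:,:2]; r=cv2.minAreaRect((pts*1000).astype(np.float32)); print('deck rect',r, cv2.boxPoints(r))
```

```text
lid [ 0.00431379 -0.73447748  0.17269186] 0.0018379017659331143 6111 theta 0.6335006822483955 up dir yaw -1.5649231205822878
lid [ 0.0037598  -0.73106302  0.17300242] 0.001770481611746945 2444 theta 0.6312771739802243 up dir yaw -1.5656534525111054
deck [0.0057719  0.00088874 0.13000521] 0.001725672050052136 966 [ 0.50318208 -0.24938041  0.13446122]
deck rect ((565.5850219726562, -245.08285522460938), (275.70574951171875, 114.8017807006836), 0.0778428241610527) [[ 427.65427 -187.8693 ]
 [ 427.81027 -302.671  ]
 [ 703.51575 -302.29642]
 [ 703.35974 -187.49472]]
```

```bash
cat >> h.py <<'E'
from scipy.spatial.transform import Rotation as Ro
def Rt(tilt,yaw=1.575):  # tool down, tilted by 'tilt' about crate x (lid-angle sense)
    return Ro.from_rotvec([-tilt,0,0])*Ro.from_euler('xyz',[np.pi,0,yaw])
def go(p,tilt=0,p0=None,r0=None,yaw=1.575):
    s=robot.observe(); p0=np.array(s['tool_pos'] if p0 is None else p0); r0=Ro.from_euler('xyz',s['tool_rot']) if r0 is None else r0
    a=r0.inv().apply(np.array(p)-p0)/.75; w=(r0.inv()*Rt(tilt,yaw)).as_rotvec()/(np.pi/4)
    print('xyz',np.round(a,4),'rot',np.round(w,4),'rows',round(np.linalg.norm(a)*.75/.0417,1))
E
python3 -c "
from h import *
go([.40,.17,.36],yaw=2.2); go([.5155,-.131,.31],p0=[.40,.17,.36],r0=Rt(0,2.2))"
```

```text
xyz [-0.4536 -0.3394 -0.1777] rot [2.000e-04 0.000e+00 8.554e-01] rows 10.7
xyz [-0.4151 -0.1117  0.0667] rot [ 0.     -0.      0.7958] rows 7.8
```

Emit:
step_arm([
  {"x": 0,"y": 0,"z": -0.12,"claw": -1},
  {"x": 0,"y": 0,"z": -0.12,"claw": -1},
  {"x": -0.4536,"y": -0.3394,"z": -0.1777,"rz": 0.855,"claw": -1},
  {"x": -0.4536,"y": -0.3394,"z": -0.1777,"rz": 0.855,"claw": -1},
  {"x": -0.4536,"y": -0.3394,"z": -0.1777,"rz": 0.855,"claw": -1},
  {"x": -0.4536,"y": -0.3394,"z": -0.1777,"rz": 0.855,"claw": -1},
  {"x": -0.4536,"y": -0.3394,"z": -0.1777,"rz": 0.855,"claw": -1},
  {"x": -0.4536,"y": -0.3394,"z": -0.1777,"rz": 0.855,"claw": -1},
  {"x": -0.4536,"y": -0.3394,"z": -0.1777,"rz": 0.855,"claw": -1},
  {"x": -0.4536,"y": -0.3394,"z": -0.1777,"rz": 0.855,"claw": -1},
  {"x": -0.4536,"y": -0.3394,"z": -0.1777,"rz": 0.855,"claw": -1},
  {"x": -0.4536,"y": -0.3394,"z": -0.1777,"rz": 0.855,"claw": -1},
])

```text
$.steps[0]: bad value
```

```bash
python3 -c "
from h import *
s=robot.observe();print(s['tool_pos'],s['tool_rot'],s['qpos']);go([.5155,-.131,.31])"
```

```text
[0.13992548 0.50603208 0.22675293] [3.14147689e+00 4.54206631e-05 2.87184082e+00] [ 1.15500299e+00  3.41980731e-01  1.52409309e+00 -2.93633787e-05
  1.27539770e+00 -1.46032957e-01]
xyz [-0.709  -0.6852 -0.111 ] rot [ 2.0000e-04 -0.0000e+00  1.6512e+00] rows 17.8
```

Emit:
step_arm([
  {"x": 0,"y": 0,"z": -0.12,"rx": 0,"ry": 0,"rz": 0,"claw": -1},
  {"x": 0,"y": 0,"z": -0.12,"rx": 0,"ry": 0,"rz": 0,"claw": -1},
  {"x": -0.4536,"y": -0.3394,"z": -0.1777,"rx": 0,"ry": 0,"rz": 0.855,"claw": -1},
  {"x": -0.4536,"y": -0.3394,"z": -0.1777,"rx": 0,"ry": 0,"rz": 0.855,"claw": -1},
  {"x": -0.4536,"y": -0.3394,"z": -0.1777,"rx": 0,"ry": 0,"rz": 0.855,"claw": -1},
  {"x": -0.4536,"y": -0.3394,"z": -0.1777,"rx": 0,"ry": 0,"rz": 0.855,"claw": -1},
  {"x": -0.4536,"y": -0.3394,"z": -0.1777,"rx": 0,"ry": 0,"rz": 0.855,"claw": -1},
  {"x": -0.4536,"y": -0.3394,"z": -0.1777,"rx": 0,"ry": 0,"rz": 0.855,"claw": -1},
  {"x": -0.4536,"y": -0.3394,"z": -0.1777,"rx": 0,"ry": 0,"rz": 0.855,"claw": -1},
  {"x": -0.4536,"y": -0.3394,"z": -0.1777,"rx": 0,"ry": 0,"rz": 0.855,"claw": -1},
  {"x": -0.4536,"y": -0.3394,"z": -0.1777,"rx": 0,"ry": 0,"rz": 0.855,"claw": -1},
  {"x": -0.4536,"y": -0.3394,"z": -0.1777,"rx": 0,"ry": 0,"rz": 0.855,"claw": -1},
])

```text
time: 1.95
tool_pos: [0.3939, 0.1769, 0.3592]
tool_rot: [3.141, 0.0, 2.2]
contact_force: [1.0, 1.3, 0.7]
opening: 0.0162
grip_force: 0.0
```

```bash
python3 -c "
from h import *
s=robot.observe();print(s['tool_pos'],s['tool_rot'],s['qpos']);go([.5155,-.131,.31])"
```

```text
[0.39391172 0.17687891 0.35923017] [3.14071909e+00 1.41337392e-04 2.20027105e+00] [ 2.44031193e-01  9.00348109e-02  1.48929780e+00  1.97473025e-04
  1.56139743e+00 -3.85445364e-01]
xyz [-0.4273 -0.1107  0.0656] rot [ 1.100e-03 -2.000e-04  7.961e-01] rows 8.0
```

Emit:
step_arm([
  {"x": -0.415,"y": -0.112,"z": 0.03,"rx": 0,"ry": 0,"rz": 0.796,"claw": -1},
  {"x": -0.415,"y": -0.112,"z": 0.03,"rx": 0,"ry": 0,"rz": 0.796,"claw": -1},
  {"x": -0.415,"y": -0.112,"z": 0.03,"rx": 0,"ry": 0,"rz": 0.796,"claw": -1},
  {"x": -0.415,"y": -0.112,"z": 0.03,"rx": 0,"ry": 0,"rz": 0.796,"claw": -1},
  {"x": -0.415,"y": -0.112,"z": 0.03,"rx": 0,"ry": 0,"rz": 0.796,"claw": -1},
  {"x": -0.415,"y": -0.112,"z": 0.03,"rx": 0,"ry": 0,"rz": 0.796,"claw": -1},
  {"x": -0.415,"y": -0.112,"z": 0.03,"rx": 0,"ry": 0,"rz": 0.796,"claw": -1},
  {"x": -0.415,"y": -0.112,"z": 0.03,"rx": 0,"ry": 0,"rz": 0.796,"claw": -1},
  {"x": -0.415,"y": -0.112,"z": 0.0667,"rx": 0,"ry": 0,"rz": 0.796,"claw": -1},
  {"x": -0.415,"y": -0.112,"z": 0.0667,"rx": 0,"ry": 0,"rz": 0.796,"claw": -1},
  {"x": -0.415,"y": -0.112,"z": 0.0667,"rx": 0,"ry": 0,"rz": 0.796,"claw": -1},
])

```text
time: 2.87
tool_pos: [0.5077, -0.122, 0.3077]
tool_rot: [-3.138, -0.002, 1.574]
contact_force: [0.8, 0.2, 0.5]
opening: 0.0004
grip_force: 0.0
```

```bash
python3 -c "
from h import *
s=robot.observe();print(s['tool_pos'],s['tool_rot'],s['contact_force']);go([.5155,-.131,.155])"
```

```text
[ 0.50772849 -0.12202287  0.30769746] [-3.13822732e+00 -1.78624864e-03  1.57446888e+00] [0.76747341 0.23972326 0.4732623 ]
xyz [-0.0124  0.011   0.2035] rot [-0.0043 -0.0023 -0.0007] rows 3.7
```

Emit:
step_arm([
  {"x": 0,"y": 0,"z": 0.018,"rx": 0,"ry": 0,"rz": 0,"claw": -1},
  {"x": 0,"y": 0,"z": 0.036,"rx": 0,"ry": 0,"rz": 0,"claw": -1},
  {"x": 0,"y": 0,"z": 0.054,"rx": 0,"ry": 0,"rz": 0,"claw": -1},
  {"x": 0,"y": 0,"z": 0.072,"rx": 0,"ry": 0,"rz": 0,"claw": -1},
  {"x": 0,"y": 0,"z": 0.09,"rx": 0,"ry": 0,"rz": 0,"claw": -1},
  {"x": 0,"y": 0,"z": 0.105,"rx": 0,"ry": 0,"rz": 0,"claw": -1},
])

```text
time: 3.37
tool_pos: [0.5091, -0.1212, 0.2313]
tool_rot: [3.139, 0.001, 1.577]
contact_force: [0.1, -1.0, 1.8]
opening: 0.0004
grip_force: 0.6
```

Emit:
step_arm([
  {"x": 0,"y": 0,"z": 0.016,"rx": 0,"ry": 0,"rz": 0,"claw": -1},
  {"x": 0,"y": 0,"z": 0.032,"rx": 0,"ry": 0,"rz": 0,"claw": -1},
  {"x": 0,"y": 0,"z": 0.048,"rx": 0,"ry": 0,"rz": 0,"claw": -1},
  {"x": 0,"y": 0,"z": 0.064,"rx": 0,"ry": 0,"rz": 0,"claw": -1},
  {"x": 0,"y": 0,"z": 0.08,"rx": 0,"ry": 0,"rz": 0,"claw": -1},
  {"x": 0,"y": 0,"z": 0.096,"rx": 0,"ry": 0,"rz": 0,"claw": -1},
  {"x": 0,"y": 0,"z": 0.107,"rx": 0,"ry": 0,"rz": 0,"claw": -1},
  {"x": 0,"y": 0,"z": 0.107,"rx": 0,"ry": 0,"rz": 0,"claw": -1},
])

```text
time: 4.03
tool_pos: [0.5083, -0.1212, 0.1495]
tool_rot: [-3.141, -0.001, 1.577]
contact_force: [0.6, 0.1, 0.1]
opening: 0.0
grip_force: 0.0
```

Emit:
step_arm([
  {"x": 0,"y": 0,"z": 0.006,"rx": 0,"ry": 0,"rz": 0,"claw": -1},
  {"x": 0,"y": 0,"z": 0.012,"rx": 0,"ry": 0,"rz": 0,"claw": -1},
  {"x": 0,"y": 0,"z": 0.012,"rx": 0,"ry": 0,"rz": 0,"claw": -1},
])

```text
time: 4.28
tool_pos: [0.5092, -0.1222, 0.1411]
tool_rot: [3.14, 0.0, 1.575]
contact_force: [1.5, -0.6, 1.6]
opening: 0.0002
grip_force: 0.5
```

```bash
cat >> h.py <<'E'
def cloud():
    im,d=read_camera('top'); K,R,t=P('top'); rr,cc=np.mgrid[0:420,0:560]
    X=np.stack([(cc-K[0,2])/K[0,0]*d,(rr-K[1,2])/K[1,1]*d,d],-1); return im,(X-t)@R,rr,cc
def lidfit():
    im,X,rr,cc=cloud()
    m=(X[...,1]<.03)&(X[...,1]>-.16)&(X[...,0]>.45)&(X[...,0]<.68)&(X[...,2]>.10)&(X[...,2]<.30)
    p=X[m]; 
    for _ in range(10):
        A=np.c_[p[:,:2],np.ones(len(p))]; s=np.linalg.lstsq(A,p[:,2],rcond=None)[0]; e=p[:,2]-A@s; p=p[abs(e)<max(2*e.std(),.003)]
    return im,s,len(p)
E
python3 -c "
from h import *
im,s,n=lidfit(); print(s,n,'theta',np.arctan(-s[1]))
D={}
side,_=read_camera('side')
for q in('knob','lid_edge','bolt_rod','keeper_face'):
  a=nets.landmark_of('side',q);b=nets.landmark_of('top',q)
  for l in a[:1]+b[:1]: print(q,l)
  if a and b: print(tri(a[0]['pixel'],b[0]['pixel']))
cv2.imwrite('pics/s1.png',cv2.resize(side[170:320,230:430],(800,600),interpolation=3))
print(robot.observe()['tool_pos'],robot.observe()['contact_force'])
"
```

```text
[-0.00105108 -0.04799501  0.13579779] 4648 theta 0.04795820813928023
knob {'pixel': [252.9, 320.3], 'conf': 0.43}
lid_edge {'pixel': [273.1, 335.7], 'conf': 0.97}
lid_edge {'pixel': [206.2, 372.9], 'conf': 0.59}
[ 0.56267329 -0.18169867  0.15834432]
bolt_rod {'pixel': [368.5, 404.4], 'conf': 0.65}
keeper_face {'pixel': [279.6, 341.0], 'conf': 0.66}
keeper_face {'pixel': [207.0, 380.4], 'conf': 0.5}
[ 0.56042384 -0.20019543  0.15544753]
[ 0.50885245 -0.12228713  0.14096199] [2.28880575 1.61423628 3.74493013]
```

View pics/s1.png

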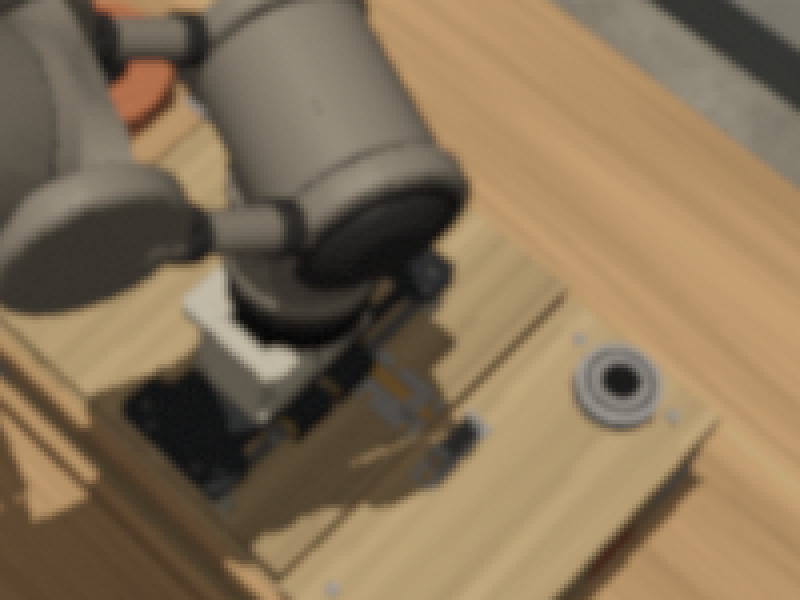

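The crop shows the lid down on the seal under the gripper. The knob is at about (390,370), just beside the fingers, and the bolt's tip is short of the keeper at (455,440). I lift clear and look again.

Emit:
step_arm([
  {"x": 0,"y": 0,"z": -0.05,"rx": 0,"ry": 0,"rz": 0,"claw": -1},
  {"x": 0,"y": 0,"z": -0.1,"rx": 0,"ry": 0,"rz": 0,"claw": 0.2},
  {"x": 0.07,"y": -0.0,"z": -0.14,"rx": 0,"ry": 0,"rz": 0,"claw": 0.2},
  {"x": 0.12,"y": -0.0,"z": -0.14,"rx": 0,"ry": 0,"rz": 0,"claw": 0.2},
  {"x": 0.12,"y": -0.0,"z": -0.14,"rx": 0,"ry": 0,"rz": 0,"claw": 0.2},
  {"x": 0.12,"y": -0.0,"z": -0.14,"rx": 0,"ry": 0,"rz": 0,"claw": 0.2},
])

```text
time: 5.28
tool_pos: [0.5077, -0.0297, 0.2462]
tool_rot: [3.141, -0.0, 1.579]
contact_force: [-0.5, 0.1, -0.7]
opening: 0.0288
grip_force: 0.0
```

```bash
python3 -c "
from h import *
s=robot.observe(); print(s['tool_pos'],s['tool_rot'],s['contact_force'],s['opening'])
im,s,n=lidfit(); print(s,n,'theta',np.arctan(-s[1]))
side,_=read_camera('side')
for q in('knob','lid_edge','bolt_rod','keeper_face','keeper'):
  a=nets.landmark_of('side',q);b=nets.landmark_of('top',q)
  for l in a[:1]+b[:1]: print(q,l)
  if a and b: print(tri(a[0]['pixel'],b[0]['pixel']))
for b in(0,.004,.008): print(b,proj('side',[.5655,.059-.178-b+.0016,.132+.0335+.178*.048]),proj('top',[.5655,.059-.178-b+.0016,.132+.0335+.178*.048]))
A=cv2.resize(side[220:320,270:400],(800,600),interpolation=3)
cv2.imwrite('pics/s2.png',A)
"
```

```text
[ 0.50773594 -0.02969019  0.24615988] [ 3.14135864e+00 -4.11822141e-04  1.57881367e+00] [-0.48185347  0.09842783 -0.70652337] 0.02880928912407398
[-0.00455984 -0.0490724   0.13803707] 2536 theta 0.04903306194445987
knob {'pixel': [254.0, 316.4], 'conf': 0.57}
knob {'pixel': [206.1, 353.4], 'conf': 0.58}
[ 0.55965896 -0.1278586   0.18474072]
lid_edge {'pixel': [273.2, 336.4], 'conf': 0.57}
lid_edge {'pixel': [204.3, 370.7], 'conf': 0.95}
[ 0.56848714 -0.17974548  0.14492264]
bolt_rod {'pixel': [272.1, 341.6], 'conf': 0.53}
bolt_rod {'pixel': [204.6, 373.7], 'conf': 0.68}
[ 0.56979942 -0.18670476  0.15963772]
keeper_face {'pixel': [266.8, 386.3], 'conf': 0.61}
keeper_face {'pixel': [207.8, 377.0], 'conf': 0.44}
[ 0.588324   -0.22113073  0.22264478]
keeper {'pixel': [286.0, 343.6], 'conf': 0.5}
keeper {'pixel': [204.2, 379.6], 'conf': 0.73}
[ 0.56902852 -0.20739219  0.11446518]
0 (np.float64(251.26965464500623), np.float64(316.295934388994)) (np.float64(205.30750774484778), np.float64(347.07113539552046))
0.004 (np.float64(252.38457997139182), np.float64(317.5600969018089)) (np.float64(205.25800144337552), np.float64(348.7659422905948))
0.008 (np.float64(253.50246608652762), np.float64(318.82761651671643)) (np.float64(205.20848792828735), np.float64(350.4609961377853))
```

View pics/s2.png

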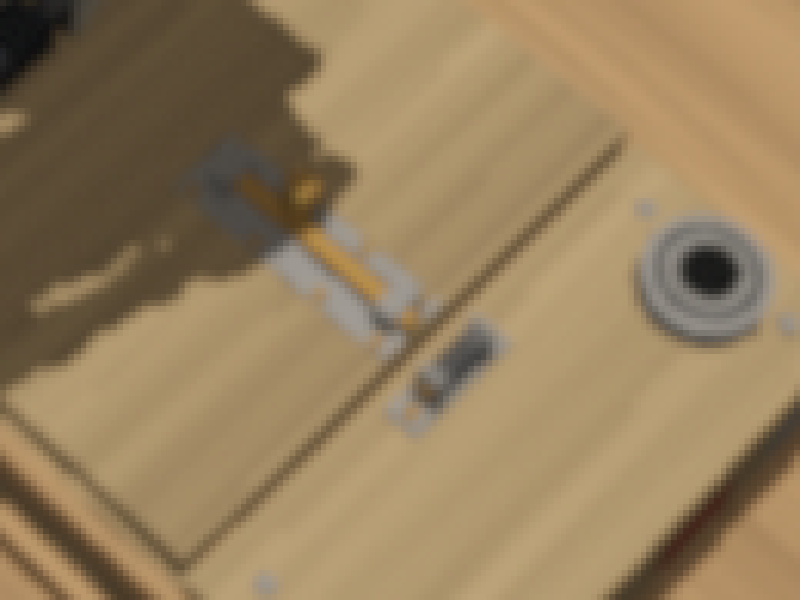

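The crop shows the lid resting on the seal and the bolt tip (415,318) short of the keeper (445,375). The knob top is at about (308,188), so the bolt is at about 8 mm. I go and grip the knob.

Emit:
step_arm([
  {"x": -0.05,"y": 0.035,"z": 0,"rx": 0,"ry": 0,"rz": 0,"claw": 0.2},
  {"x": -0.1,"y": 0.065,"z": 0,"rx": 0,"ry": 0,"rz": 0,"claw": 0.2},
  {"x": -0.129,"y": 0.077,"z": 0,"rx": 0,"ry": 0,"rz": 0,"claw": 0.2},
  {"x": -0.129,"y": 0.077,"z": 0,"rx": 0,"ry": 0,"rz": 0,"claw": 0.2},
  {"x": -0.129,"y": 0.077,"z": 0.02,"rx": 0,"ry": 0,"rz": 0,"claw": 0.2},
  {"x": -0.129,"y": 0.077,"z": 0.02,"rx": 0,"ry": 0,"rz": 0,"claw": 0.2},
])

```text
time: 6.38
tool_pos: [0.5651, -0.1287, 0.2281]
tool_rot: [-3.137, -0.002, 1.574]
contact_force: [-1.0, -0.3, -0.1]
opening: 0.0551
grip_force: 0.0
```

```bash
python3 -c "
from h import *
s=robot.observe(); print(s['tool_pos'],s['tool_rot'],s['contact_force'],s['opening']); go([.5655,-.126,.1635])"
```

```text
[ 0.56511026 -0.12868599  0.22809869] [-3.13736613e+00 -1.86284847e-03  1.57410172e+00] [-0.98430682 -0.33715386 -0.14994596] 0.055140140888851316
xyz [0.0034 0.0009 0.0861] rot [-0.0054 -0.0024 -0.0011] rows 1.6
```

Emit:
step_arm([
  {"x": 0.003,"y": 0.001,"z": 0.025,"rx": 0,"ry": 0,"rz": 0,"claw": 0.2},
  {"x": 0.003,"y": 0.001,"z": 0.05,"rx": 0,"ry": 0,"rz": 0,"claw": 0.2},
  {"x": 0.003,"y": 0.001,"z": 0.07,"rx": 0,"ry": 0,"rz": 0,"claw": 0.2},
  {"x": 0.003,"y": 0.001,"z": 0.086,"rx": 0,"ry": 0,"rz": 0,"claw": 0.2},
  {"x": 0.003,"y": 0.001,"z": 0.086,"rx": 0,"ry": 0,"rz": 0,"claw": 0.2},
])

```text
time: 6.8
tool_pos: [0.5654, -0.1253, 0.164]
tool_rot: [-3.137, -0.002, 1.576]
contact_force: [0.1, 0.4, -0.1]
opening: 0.055
grip_force: 0.0
```

Emit:
step_arm([
  {"x": 0,"y": 0,"z": 0,"rx": 0,"ry": 0,"rz": 0,"claw": -1},
  {"x": 0,"y": 0,"z": 0,"rx": 0,"ry": 0,"rz": 0,"claw": -1},
  {"x": 0,"y": 0,"z": 0,"rx": 0,"ry": 0,"rz": 0,"claw": -1},
  {"x": 0,"y": 0,"z": 0,"rx": 0,"ry": 0,"rz": 0,"claw": -1},
  {"x": 0,"y": 0,"z": 0,"rx": 0,"ry": 0,"rz": 0,"claw": -1},
  {"x": 0,"y": 0,"z": 0,"rx": 0,"ry": 0,"rz": 0,"claw": -1},
  {"x": 0,"y": 0,"z": 0,"rx": 0,"ry": 0,"rz": 0,"claw": -1},
  {"x": 0,"y": 0,"z": 0,"rx": 0,"ry": 0,"rz": 0,"claw": -1},
], squeeze=45)

```text
time: 7.47
tool_pos: [0.5661, -0.1266, 0.1663]
tool_rot: [-3.14, -0.0, 1.575]
contact_force: [-4.4, -0.2, 3.7]
opening: 0.0128
grip_force: 45.0
```

```bash
python3 -c "
from h import *
s=robot.observe(); print(s['tool_pos'],s['tool_rot'],s['contact_force'],s['torque'],s['opening'],s['grip_force'])"
```

```text
[ 0.56611221 -0.12656869  0.16631151] [-3.13955116e+00 -1.41855198e-04  1.57512796e+00] [-4.44671913 -0.23140573  3.68994803] [-0.10405094  0.93451066  0.01007878] 0.012830096320214878 45.00119984149933
```

Emit:
step_arm([
  {"x": 0,"y": -0.0007,"z": 0.002,"rx": 0,"ry": 0,"rz": 0,"claw": -1},
  {"x": 0,"y": -0.0007,"z": 0.004,"rx": 0,"ry": 0,"rz": 0,"claw": -1},
  {"x": 0,"y": -0.0007,"z": 0.006,"rx": 0,"ry": 0,"rz": 0,"claw": -1},
  {"x": 0,"y": -0.0007,"z": 0.006,"rx": 0,"ry": 0,"rz": 0,"claw": -1},
])

```text
time: 7.8
tool_pos: [0.5661, -0.1273, 0.1628]
tool_rot: [3.141, 0.001, 1.575]
contact_force: [-6.4, -2.7, 8.8]
opening: 0.0131
grip_force: 45.0
```

Emit:
step_arm([
  {"x": 0,"y": 0,"z": 0.002,"rx": 0,"ry": 0,"rz": 0,"claw": -1},
  {"x": 0,"y": 0,"z": 0.004,"rx": 0,"ry": 0,"rz": 0,"claw": -1},
  {"x": 0,"y": 0,"z": 0.004,"rx": 0,"ry": 0,"rz": 0,"claw": -1},
])

```text
time: 8.05
tool_pos: [0.5662, -0.1276, 0.1606]
tool_rot: [3.141, 0.002, 1.575]
contact_force: [-7.7, -3.1, 12.1]
opening: 0.0125
grip_force: 45.0
```

```bash
python3 -c "
from h import *
s=robot.observe(); print(s['tool_pos'],s['tool_rot'],s['contact_force'],s['torque'],s['opening'],s['grip_force'])"
```

```text
[ 0.56619403 -0.12757646  0.16055919] [3.14087802e+00 2.00238772e-03 1.57491218e+00] [-7.70180631 -3.08912942 12.08368227] [-0.29727987  1.31472991  0.04852675] 0.01253362796209612 45.0155371427536
```

Emit:
step_arm([
  {"x": 0,"y": -0.001,"z": 0,"rx": 0,"ry": 0,"rz": 0,"claw": -1},
  {"x": 0,"y": -0.002,"z": 0,"rx": 0,"ry": 0,"rz": 0,"claw": -1},
  {"x": 0,"y": -0.002,"z": 0,"rx": 0,"ry": 0,"rz": 0,"claw": -1},
])

```text
time: 8.3
tool_pos: [0.5661, -0.1276, 0.1607]
tool_rot: [3.138, 0.002, 1.575]
contact_force: [-2.2, -2.4, 10.3]
opening: 0.0128
grip_force: 45.0
```

Emit:
step_arm([
  {"x": 0,"y": 0,"z": 0.002,"rx": 0,"ry": 0,"rz": 0,"claw": -1},
  {"x": 0,"y": 0,"z": 0.004,"rx": 0,"ry": 0,"rz": 0,"claw": -1},
  {"x": 0,"y": 0,"z": 0.004,"rx": 0,"ry": 0,"rz": 0,"claw": -1},
])

```text
time: 8.55
tool_pos: [0.5661, -0.1279, 0.1587]
tool_rot: [3.137, 0.003, 1.575]
contact_force: [-4.6, -3.2, 15.7]
opening: 0.0127
grip_force: 45.0
```

Emit:
step_arm([
  {"x": 0,"y": -0.001,"z": 0.002,"rx": 0,"ry": 0,"rz": 0,"claw": -1},
  {"x": 0,"y": -0.001,"z": 0.003,"rx": 0,"ry": 0,"rz": 0,"claw": -1},
  {"x": 0,"y": -0.001,"z": 0.003,"rx": 0,"ry": 0,"rz": 0,"claw": -1},
])

```text
time: 8.8
tool_pos: [0.5662, -0.128, 0.1576]
tool_rot: [3.134, 0.004, 1.575]
contact_force: [-4.3, -2.5, 21.8]
opening: 0.0129
grip_force: 45.1
```

Emit:
step_arm([
  {"x": 0,"y": 0,"z": 0.002,"rx": 0,"ry": 0,"rz": 0,"claw": -1},
  {"x": 0,"y": 0,"z": 0.002,"rx": 0,"ry": 0,"rz": 0,"claw": -1},
  {"x": 0,"y": 0,"z": 0.002,"rx": 0,"ry": 0,"rz": 0,"claw": -1},
])

```text
time: 9.05
tool_pos: [0.5663, -0.1281, 0.1573]
tool_rot: [3.133, 0.004, 1.575]
contact_force: [-7.8, -1.6, 29.7]
opening: 0.0125
grip_force: 45.1
```

Emit:
step_arm([
  {"x": 0,"y": 0,"z": 0.002,"rx": 0,"ry": 0,"rz": 0,"claw": -1},
  {"x": 0,"y": 0,"z": 0.002,"rx": 0,"ry": 0,"rz": 0,"claw": -1},
  {"x": 0,"y": 0,"z": 0.002,"rx": 0,"ry": 0,"rz": 0,"claw": -1},
])

```text
time: 9.3
tool_pos: [0.5663, -0.1282, 0.157]
tool_rot: [3.133, 0.005, 1.575]
contact_force: [-9.8, -1.6, 36.7]
opening: 0.0128
grip_force: 45.1
```

Emit:
step_arm([
  {"x": 0,"y": -0.001,"z": -0.004,"rx": 0,"ry": 0,"rz": 0,"claw": -1},
  {"x": -0.002,"y": -0.001,"z": -0.004,"rx": 0,"ry": 0,"rz": 0,"claw": -1},
  {"x": -0.004,"y": -0.001,"z": -0.004,"rx": 0,"ry": 0,"rz": 0,"claw": -1},
  {"x": -0.006,"y": -0.001,"z": -0.004,"rx": 0,"ry": 0,"rz": 0,"claw": -1},
  {"x": -0.008,"y": -0.001,"z": -0.004,"rx": 0,"ry": 0,"rz": 0,"claw": -1},
  {"x": -0.01,"y": -0.001,"z": -0.004,"rx": 0,"ry": 0,"rz": 0,"claw": -1},
  {"x": -0.01,"y": -0.001,"z": -0.004,"rx": 0,"ry": 0,"rz": 0,"claw": -1},
])

```text
time: 9.88
tool_pos: [0.5662, -0.1344, 0.1573]
tool_rot: [3.133, 0.002, 1.575]
contact_force: [-0.6, 2.9, 19.4]
opening: 0.0129
grip_force: 45.0
```

Emit:
step_arm([
  {"x": -0.001,"y": 0,"z": 0,"rx": 0,"ry": 0,"rz": 0,"claw": -1},
  {"x": -0.002,"y": 0,"z": 0,"rx": 0,"ry": 0,"rz": 0,"claw": -1},
  {"x": -0.002,"y": 0,"z": 0,"rx": 0,"ry": 0,"rz": 0,"claw": -1},
])

```text
time: 10.13
tool_pos: [0.5662, -0.1357, 0.1573]
tool_rot: [3.133, 0.001, 1.575]
contact_force: [-1.7, 1.8, 18.9]
opening: 0.0128
grip_force: 45.0
```

```bash
python3 -c "
from h import *
s=robot.observe(); print(s['tool_pos'],s['tool_rot'],s['contact_force'],s['torque'],s['opening'],s['grip_force'])
side,_=read_camera('side')
A=cv2.resize(side[220:320,270:400],(800,600),interpolation=3)
cv2.imwrite('pics/s3.png',A)"
```

```text
[ 0.5661672  -0.13569967  0.15730388] [3.13311765e+00 1.48861631e-03 1.57497872e+00] [-1.71512175  1.75775539 18.88463675] [0.60881718 0.15874796 0.00505775] 0.012785636901247805 45.0197696685791
```

View pics/s3.png

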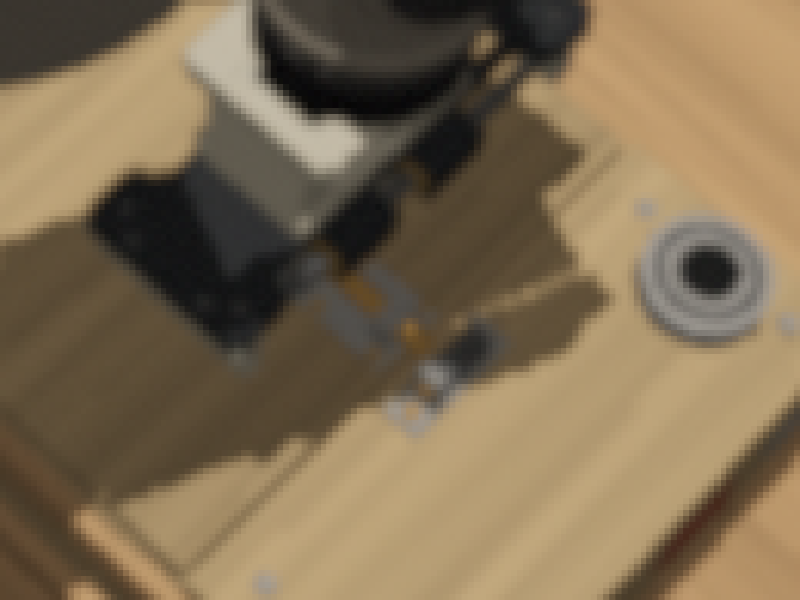

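The crop shows the bolt tip at about (415,330), now just short of the keeper face at (435,365). I continue in sub-millimetre steps and watch fy.

Emit:
step_arm([
  {"x": -0.001,"y": 0,"z": 0,"rx": 0,"ry": 0,"rz": 0,"claw": -1},
  {"x": -0.002,"y": 0,"z": 0,"rx": 0,"ry": 0,"rz": 0,"claw": -1},
  {"x": -0.002,"y": 0,"z": 0,"rx": 0,"ry": 0,"rz": 0,"claw": -1},
])

```text
time: 10.43
tool_pos: [0.5662, -0.1372, 0.1573]
tool_rot: [3.133, 0.001, 1.575]
contact_force: [-0.5, 1.9, 17.9]
opening: 0.0126
grip_force: 45.0
```

Emit:
step_arm([
  {"x": -0.001,"y": 0,"z": 0,"rx": 0,"ry": 0,"rz": 0,"claw": -1},
  {"x": -0.0015,"y": 0,"z": 0,"rx": 0,"ry": 0,"rz": 0,"claw": -1},
  {"x": -0.0015,"y": 0,"z": 0,"rx": 0,"ry": 0,"rz": 0,"claw": -1},
])

```text
time: 10.68
tool_pos: [0.5662, -0.1383, 0.1573]
tool_rot: [3.133, 0.001, 1.575]
contact_force: [-0.8, 2.7, 18.7]
opening: 0.0127
grip_force: 45.0
```

Emit:
step_arm([
  {"x": -0.001,"y": 0,"z": 0,"rx": 0,"ry": 0,"rz": 0,"claw": -1},
  {"x": -0.001,"y": 0,"z": 0,"rx": 0,"ry": 0,"rz": 0,"claw": -1},
])

```text
time: 10.85
tool_pos: [0.5662, -0.139, 0.1572]
tool_rot: [3.133, 0.001, 1.575]
contact_force: [-1.6, 2.8, 18.5]
opening: 0.0128
grip_force: 45.0
```

Emit:
step_arm([
  {"x": -0.001,"y": 0,"z": 0,"rx": 0,"ry": 0,"rz": 0,"claw": -1},
  {"x": -0.001,"y": 0,"z": 0,"rx": 0,"ry": 0,"rz": 0,"claw": -1},
])

```text
time: 11.02
tool_pos: [0.5662, -0.1398, 0.1573]
tool_rot: [3.133, 0.001, 1.575]
contact_force: [-0.7, 2.4, 18.4]
opening: 0.0124
grip_force: 45.0
```

Emit:
step_arm([
  {"x": -0.001,"y": 0,"z": 0,"rx": 0,"ry": 0,"rz": 0,"claw": -1},
  {"x": -0.001,"y": 0,"z": 0,"rx": 0,"ry": 0,"rz": 0,"claw": -1},
])

```text
time: 11.18
tool_pos: [0.5662, -0.1406, 0.1573]
tool_rot: [3.133, 0.001, 1.575]
contact_force: [-1.2, 2.8, 18.7]
opening: 0.0128
grip_force: 45.0
```

Emit:
step_arm([
  {"x": -0.001,"y": 0,"z": 0,"rx": 0,"ry": 0,"rz": 0,"claw": -1},
  {"x": -0.001,"y": 0,"z": 0,"rx": 0,"ry": 0,"rz": 0,"claw": -1},
])

```text
time: 11.35
tool_pos: [0.5662, -0.1413, 0.1573]
tool_rot: [3.133, 0.001, 1.575]
contact_force: [-0.8, 2.6, 18.7]
opening: 0.0127
grip_force: 45.0
```

Emit:
step_arm([
  {"x": -0.001,"y": 0,"z": 0,"rx": 0,"ry": 0,"rz": 0,"claw": -1},
  {"x": -0.001,"y": 0,"z": 0,"rx": 0,"ry": 0,"rz": 0,"claw": -1},
])

```text
time: 11.52
tool_pos: [0.5662, -0.142, 0.1573]
tool_rot: [3.133, 0.002, 1.575]
contact_force: [-1.5, 2.4, 18.7]
opening: 0.0124
grip_force: 45.0
```

Emit:
step_arm([
  {"x": -0.001,"y": 0,"z": 0,"rx": 0,"ry": 0,"rz": 0,"claw": -1},
  {"x": -0.001,"y": 0,"z": 0,"rx": 0,"ry": 0,"rz": 0,"claw": -1},
])

```text
time: 11.68
tool_pos: [0.5662, -0.1427, 0.1573]
tool_rot: [3.133, 0.001, 1.575]
contact_force: [-0.2, 2.3, 18.4]
opening: 0.0131
grip_force: 45.0
```

Emit:
step_arm([
  {"x": -0.001,"y": 0,"z": 0,"rx": 0,"ry": 0,"rz": 0,"claw": -1},
  {"x": -0.0015,"y": 0,"z": 0,"rx": 0,"ry": 0,"rz": 0,"claw": -1},
])

```text
time: 11.85
tool_pos: [0.5662, -0.1429, 0.1573]
tool_rot: [3.133, -0.0, 1.575]
contact_force: [-0.1, 7.0, 19.4]
opening: 0.0127
grip_force: 45.0
```

Emit:
step_arm([
  {"x": -0.001,"y": 0,"z": 0,"rx": 0,"ry": 0,"rz": 0,"claw": -1},
  {"x": -0.0015,"y": 0,"z": 0,"rx": 0,"ry": 0,"rz": 0,"claw": -1},
])

```text
time: 12.02
tool_pos: [0.5662, -0.143, 0.1572]
tool_rot: [3.133, -0.002, 1.575]
contact_force: [-1.2, 11.5, 21.2]
opening: 0.0125
grip_force: 45.0
```

```bash
python3 -c "
from h import *
s=robot.observe(); print(s['tool_pos'],s['contact_force'],s['torque'])
side,_=read_camera('side')
A=cv2.resize(side[250:300,305:370],(800,600),interpolation=3)
cv2.imwrite('pics/s4.png',A)"
```

```text
[ 0.5661799  -0.14301777  0.15723369] [-1.21948848 11.53123043 21.22164904] [2.0032734  0.08723639 0.05408392]
```

View pics/s4.png

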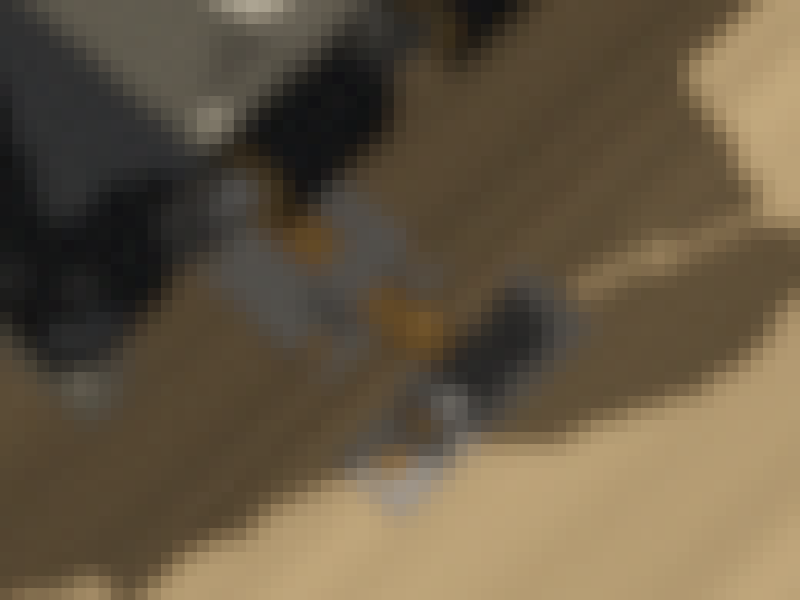

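The crop shows the rod tip (410,320) against the keeper (450,400). With fy at 11.5 N the bolt has stopped at the eye's face, so the lid is too low. I back off, raise the lid a little and try again.

Emit:
step_arm([
  {"x": 0.002,"y": 0,"z": 0,"rx": 0,"ry": 0,"rz": 0,"claw": -1},
  {"x": 0.004,"y": 0,"z": 0,"rx": 0,"ry": 0,"rz": 0,"claw": -1},
  {"x": 0.004,"y": 0,"z": -0.002,"rx": 0,"ry": 0,"rz": 0,"claw": -1},
  {"x": 0.004,"y": 0.001,"z": -0.0036,"rx": 0,"ry": 0,"rz": 0,"claw": -1},
  {"x": 0.004,"y": 0.001,"z": -0.0036,"rx": 0,"ry": 0,"rz": 0,"claw": -1},
])

```text
time: 12.48
tool_pos: [0.5662, -0.1423, 0.1589]
tool_rot: [3.136, 0.002, 1.575]
contact_force: [-1.8, 1.0, 14.6]
opening: 0.0126
grip_force: 45.0
```

Emit:
step_arm([
  {"x": -0.001,"y": 0,"z": 0,"rx": 0,"ry": 0,"rz": 0,"claw": -1},
  {"x": -0.002,"y": 0,"z": 0,"rx": 0,"ry": 0,"rz": 0,"claw": -1},
  {"x": -0.002,"y": 0,"z": 0,"rx": 0,"ry": 0,"rz": 0,"claw": -1},
])

```text
time: 12.73
tool_pos: [0.5662, -0.1427, 0.1589]
tool_rot: [3.136, -0.0, 1.575]
contact_force: [-0.3, 5.2, 14.7]
opening: 0.0121
grip_force: 45.0
```

Emit:
step_arm([
  {"x": -0.001,"y": 0,"z": 0,"rx": 0,"ry": 0,"rz": 0,"claw": -1},
  {"x": -0.001,"y": 0,"z": 0,"rx": 0,"ry": 0,"rz": 0,"claw": -1},
])

```text
time: 12.9
tool_pos: [0.5662, -0.1428, 0.1589]
tool_rot: [3.136, -0.001, 1.575]
contact_force: [-0.7, 7.9, 16.1]
opening: 0.0126
grip_force: 45.0
```

Emit:
step_arm([
  {"x": 0.003,"y": 0,"z": 0,"rx": 0,"ry": 0,"rz": 0,"claw": -1},
  {"x": 0.003,"y": 0,"z": -0.001,"rx": 0,"ry": 0,"rz": 0,"claw": -1},
  {"x": 0.003,"y": 0.0003,"z": -0.002,"rx": 0,"ry": 0,"rz": 0,"claw": -1},
  {"x": 0.003,"y": 0.0003,"z": -0.002,"rx": 0,"ry": 0,"rz": 0,"claw": -1},
])

```text
time: 13.23
tool_pos: [0.5662, -0.142, 0.1598]
tool_rot: [3.136, 0.001, 1.575]
contact_force: [-0.8, 1.6, 10.5]
opening: 0.0127
grip_force: 45.0
```

Emit:
step_arm([
  {"x": -0.0015,"y": 0,"z": 0,"rx": 0,"ry": 0,"rz": 0,"claw": -1},
  {"x": -0.003,"y": 0,"z": 0,"rx": 0,"ry": 0,"rz": 0,"claw": -1},
  {"x": -0.003,"y": 0,"z": 0,"rx": 0,"ry": 0,"rz": 0,"claw": -1},
])

```text
time: 13.48
tool_pos: [0.5662, -0.1427, 0.1598]
tool_rot: [3.137, -0.002, 1.575]
contact_force: [-0.2, 7.2, 12.2]
opening: 0.0131
grip_force: 45.0
```

Emit:
step_arm([
  {"x": 0.003,"y": 0,"z": 0,"rx": 0,"ry": 0,"rz": 0,"claw": -1},
  {"x": 0.003,"y": 0,"z": -0.001,"rx": 0,"ry": 0,"rz": 0,"claw": -1},
  {"x": 0.003,"y": 0.0003,"z": -0.002,"rx": 0,"ry": 0,"rz": 0,"claw": -1},
  {"x": 0.003,"y": 0.0003,"z": -0.002,"rx": 0,"ry": 0,"rz": 0,"claw": -1},
])

```text
time: 13.82
tool_pos: [0.5662, -0.1419, 0.1609]
tool_rot: [3.137, 0.001, 1.575]
contact_force: [-0.2, 1.3, 8.8]
opening: 0.0129
grip_force: 45.0
```

Emit:
step_arm([
  {"x": -0.0015,"y": 0,"z": 0,"rx": 0,"ry": 0,"rz": 0,"claw": -1},
  {"x": -0.003,"y": 0,"z": 0,"rx": 0,"ry": 0,"rz": 0,"claw": -1},
  {"x": -0.003,"y": 0,"z": 0,"rx": 0,"ry": 0,"rz": 0,"claw": -1},
])

```text
time: 14.07
tool_pos: [0.5662, -0.1428, 0.1609]
tool_rot: [3.137, -0.002, 1.575]
contact_force: [-0.4, 6.9, 9.6]
opening: 0.013
grip_force: 45.0
```

Emit:
step_arm([
  {"x": 0.003,"y": 0,"z": 0,"rx": 0,"ry": 0,"rz": 0,"claw": -1},
  {"x": 0.003,"y": 0,"z": -0.001,"rx": 0,"ry": 0,"rz": 0,"claw": -1},
  {"x": 0.003,"y": 0.0003,"z": -0.002,"rx": 0,"ry": 0,"rz": 0,"claw": -1},
  {"x": 0.003,"y": 0.0003,"z": -0.002,"rx": 0,"ry": 0,"rz": 0,"claw": -1},
])

```text
time: 14.4
tool_pos: [0.5662, -0.1419, 0.162]
tool_rot: [3.138, 0.0, 1.575]
contact_force: [-0.3, 1.4, 6.8]
opening: 0.0127
grip_force: 45.0
```

Emit:
step_arm([
  {"x": -0.0015,"y": 0,"z": 0,"rx": 0,"ry": 0,"rz": 0,"claw": -1},
  {"x": -0.003,"y": 0,"z": 0,"rx": 0,"ry": 0,"rz": 0,"claw": -1},
  {"x": -0.003,"y": 0,"z": 0,"rx": 0,"ry": 0,"rz": 0,"claw": -1},
])

```text
time: 14.65
tool_pos: [0.5662, -0.1438, 0.162]
tool_rot: [3.138, -0.0, 1.575]
contact_force: [-0.1, 1.9, 8.5]
opening: 0.0127
grip_force: 45.0
```

The bolt has passed the eye's face. I slide it home gently.

Emit:
step_arm([
  {"x": -0.001,"y": 0,"z": 0,"rx": 0,"ry": 0,"rz": 0,"claw": -1},
  {"x": -0.002,"y": 0,"z": 0,"rx": 0,"ry": 0,"rz": 0,"claw": -1},
  {"x": -0.002,"y": 0,"z": 0,"rx": 0,"ry": 0,"rz": 0,"claw": -1},
])

```text
time: 14.9
tool_pos: [0.5662, -0.1453, 0.1621]
tool_rot: [3.138, -0.0, 1.575]
contact_force: [-0.1, 3.1, 7.8]
opening: 0.013
grip_force: 45.0
```

Emit:
step_arm([
  {"x": -0.001,"y": 0,"z": 0,"rx": 0,"ry": 0,"rz": 0,"claw": -1},
  {"x": -0.002,"y": 0,"z": 0,"rx": 0,"ry": 0,"rz": 0,"claw": -1},
  {"x": -0.002,"y": 0,"z": 0,"rx": 0,"ry": 0,"rz": 0,"claw": -1},
])

```text
time: 15.15
tool_pos: [0.5662, -0.1468, 0.1621]
tool_rot: [3.138, -0.0, 1.575]
contact_force: [-1.0, 2.6, 7.9]
opening: 0.0128
grip_force: 45.0
```

Emit:
step_arm([
  {"x": -0.001,"y": 0,"z": 0,"rx": 0,"ry": 0,"rz": 0,"claw": -1},
  {"x": -0.002,"y": 0,"z": 0,"rx": 0,"ry": 0,"rz": 0,"claw": -1},
  {"x": -0.003,"y": 0,"z": -0.0001,"rx": 0,"ry": 0,"rz": 0,"claw": -1},
  {"x": -0.003,"y": 0,"z": -0.0001,"rx": 0,"ry": 0,"rz": 0,"claw": -1},
])

```text
time: 15.48
tool_pos: [0.5662, -0.149, 0.1622]
tool_rot: [3.138, -0.0, 1.575]
contact_force: [0.1, 2.8, 7.8]
opening: 0.0126
grip_force: 45.0
```

Emit:
step_arm([
  {"x": -0.001,"y": 0,"z": 0,"rx": 0,"ry": 0,"rz": 0,"claw": -1},
  {"x": -0.002,"y": 0,"z": 0,"rx": 0,"ry": 0,"rz": 0,"claw": -1},
  {"x": -0.003,"y": 0,"z": -0.0001,"rx": 0,"ry": 0,"rz": 0,"claw": -1},
  {"x": -0.003,"y": 0,"z": -0.0001,"rx": 0,"ry": 0,"rz": 0,"claw": -1},
])

```text
time: 15.82
tool_pos: [0.5662, -0.1512, 0.1622]
tool_rot: [3.138, -0.0, 1.575]
contact_force: [-0.4, 2.1, 7.7]
opening: 0.0128
grip_force: 45.0
```

Emit:
step_arm([
  {"x": -0.001,"y": 0,"z": 0,"rx": 0,"ry": 0,"rz": 0,"claw": -1},
  {"x": -0.002,"y": 0,"z": 0,"rx": 0,"ry": 0,"rz": 0,"claw": -1},
  {"x": -0.003,"y": 0,"z": -0.0001,"rx": 0,"ry": 0,"rz": 0,"claw": -1},
  {"x": -0.004,"y": 0,"z": -0.0001,"rx": 0,"ry": 0,"rz": 0,"claw": -1},
  {"x": -0.004,"y": 0,"z": -0.0001,"rx": 0,"ry": 0,"rz": 0,"claw": -1},
])

```text
time: 16.23
tool_pos: [0.5663, -0.1543, 0.1623]
tool_rot: [3.138, -0.0, 1.575]
contact_force: [-1.1, 3.6, 7.6]
opening: 0.0127
grip_force: 45.0
```

Emit:
step_arm([
  {"x": -0.001,"y": 0,"z": 0,"rx": 0,"ry": 0,"rz": 0,"claw": -1},
  {"x": -0.002,"y": 0,"z": 0,"rx": 0,"ry": 0,"rz": 0,"claw": -1},
  {"x": -0.003,"y": 0,"z": -0.0001,"rx": 0,"ry": 0,"rz": 0,"claw": -1},
  {"x": -0.004,"y": 0,"z": -0.0001,"rx": 0,"ry": 0,"rz": 0,"claw": -1},
  {"x": -0.004,"y": 0,"z": -0.0001,"rx": 0,"ry": 0,"rz": 0,"claw": -1},
])

```text
time: 16.65
tool_pos: [0.5663, -0.1573, 0.1623]
tool_rot: [3.138, -0.0, 1.575]
contact_force: [-0.4, 2.6, 7.3]
opening: 0.0129
grip_force: 45.0
```

Emit:
step_arm([
  {"x": -0.001,"y": 0,"z": 0,"rx": 0,"ry": 0,"rz": 0,"claw": -1},
  {"x": -0.002,"y": 0,"z": 0,"rx": 0,"ry": 0,"rz": 0,"claw": -1},
  {"x": -0.003,"y": 0,"z": -0.0001,"rx": 0,"ry": 0,"rz": 0,"claw": -1},
  {"x": -0.003,"y": 0,"z": -0.0001,"rx": 0,"ry": 0,"rz": 0,"claw": -1},
])

```text
time: 16.98
tool_pos: [0.5663, -0.1595, 0.1624]
tool_rot: [3.138, -0.0, 1.575]
contact_force: [0.3, 2.9, 7.4]
opening: 0.0129
grip_force: 45.0
```

Emit:
step_arm([
  {"x": -0.001,"y": 0,"z": 0,"rx": 0,"ry": 0,"rz": 0,"claw": -1},
  {"x": -0.002,"y": 0,"z": 0,"rx": 0,"ry": 0,"rz": 0,"claw": -1},
  {"x": -0.003,"y": 0,"z": -0.0001,"rx": 0,"ry": 0,"rz": 0,"claw": -1},
  {"x": -0.004,"y": 0,"z": -0.0001,"rx": 0,"ry": 0,"rz": 0,"claw": -1},
  {"x": -0.004,"y": 0,"z": -0.0001,"rx": 0,"ry": 0,"rz": 0,"claw": -1},
])

```text
time: 17.4
tool_pos: [0.5663, -0.1625, 0.1625]
tool_rot: [3.138, -0.0, 1.575]
contact_force: [-0.9, 2.4, 7.4]
opening: 0.0125
grip_force: 45.0
```

Emit:
step_arm([
  {"x": -0.001,"y": 0,"z": 0,"rx": 0,"ry": 0,"rz": 0,"claw": -1},
  {"x": -0.002,"y": 0,"z": 0,"rx": 0,"ry": 0,"rz": 0,"claw": -1},
  {"x": -0.003,"y": 0,"z": -0.0001,"rx": 0,"ry": 0,"rz": 0,"claw": -1},
  {"x": -0.003,"y": 0,"z": -0.0001,"rx": 0,"ry": 0,"rz": 0,"claw": -1},
])

```text
time: 17.73
tool_pos: [0.5663, -0.1648, 0.1625]
tool_rot: [3.138, -0.0, 1.575]
contact_force: [-0.3, 2.9, 7.1]
opening: 0.0126
grip_force: 45.0
```

Emit:
step_arm([
  {"x": -0.001,"y": 0,"z": 0,"rx": 0,"ry": 0,"rz": 0,"claw": -1},
  {"x": -0.002,"y": 0,"z": 0,"rx": 0,"ry": 0,"rz": 0,"claw": -1},
  {"x": -0.003,"y": 0,"z": -0.0001,"rx": 0,"ry": 0,"rz": 0,"claw": -1},
  {"x": -0.003,"y": 0,"z": -0.0001,"rx": 0,"ry": 0,"rz": 0,"claw": -1},
])

```text
time: 18.07
tool_pos: [0.5664, -0.1669, 0.1626]
tool_rot: [3.138, -0.0, 1.575]
contact_force: [-1.2, 3.7, 6.9]
opening: 0.0127
grip_force: 45.0
```

Emit:
step_arm([
  {"x": -0.001,"y": 0,"z": 0,"rx": 0,"ry": 0,"rz": 0,"claw": -1},
  {"x": -0.002,"y": 0,"z": 0,"rx": 0,"ry": 0,"rz": 0,"claw": -1},
  {"x": -0.002,"y": 0,"z": 0,"rx": 0,"ry": 0,"rz": 0,"claw": -1},
])

```text
time: 18.32
tool_pos: [0.5663, -0.167, 0.1625]
tool_rot: [3.138, -0.003, 1.575]
contact_force: [-0.2, 8.4, 7.4]
opening: 0.0127
grip_force: 45.0
```

Emit:
step_arm([
  {"x": -0.001,"y": 0,"z": 0,"rx": 0,"ry": 0,"rz": 0,"claw": -1},
  {"x": -0.0015,"y": 0,"z": 0,"rx": 0,"ry": 0,"rz": 0,"claw": -1},
  {"x": -0.0015,"y": 0,"z": 0,"rx": 0,"ry": 0,"rz": 0,"claw": -1},
])

```text
time: 18.57
tool_pos: [0.5663, -0.1671, 0.1624]
tool_rot: [3.138, -0.004, 1.576]
contact_force: [0.0, 10.7, 6.8]
opening: 0.0127
grip_force: 45.0
```

Force has risen against the end stop, 24.3 mm past the keeper contact. I relax the push, open the fingers and lift off.

Emit:
step_arm([
  {"x": 0.001,"y": 0,"z": 0,"rx": 0,"ry": 0,"rz": 0,"claw": -1},
  {"x": 0.0022,"y": 0,"z": 0,"rx": 0,"ry": 0,"rz": 0,"claw": -1},
  {"x": 0.0022,"y": 0,"z": 0,"rx": 0,"ry": 0,"rz": 0,"claw": -0.4},
  {"x": 0.0022,"y": 0,"z": 0,"rx": 0,"ry": 0,"rz": 0,"claw": 0},
  {"x": 0.0022,"y": 0,"z": 0,"rx": 0,"ry": 0,"rz": 0,"claw": 0},
  {"x": 0.0022,"y": 0,"z": 0,"rx": 0,"ry": 0,"rz": 0,"claw": 0},
  {"x": 0.0022,"y": 0,"z": 0,"rx": 0,"ry": 0,"rz": 0,"claw": 0},
])

```text
time: 19.15
tool_pos: [0.5651, -0.1686, 0.1609]
tool_rot: [-3.141, -0.0, 1.575]
contact_force: [-0.8, 0.4, -0.4]
opening: 0.0413
grip_force: 0.0
```

Emit:
step_arm([
  {"x": 0,"y": 0,"z": -0.02,"rx": 0,"ry": 0,"rz": 0,"claw": 0},
  {"x": 0,"y": 0,"z": -0.05,"rx": 0,"ry": 0,"rz": 0,"claw": 0},
  {"x": 0,"y": 0,"z": -0.1,"rx": 0,"ry": 0,"rz": 0,"claw": 0},
  {"x": 0.05,"y": -0.03,"z": -0.15,"rx": 0,"ry": 0,"rz": 0,"claw": 0},
  {"x": 0.1,"y": -0.05,"z": -0.15,"rx": 0,"ry": 0,"rz": 0,"claw": 0},
  {"x": 0.15,"y": -0.08,"z": -0.15,"rx": 0,"ry": 0,"rz": 0,"claw": 0},
  {"x": 0.18,"y": -0.08,"z": -0.15,"rx": 0,"ry": 0,"rz": 0,"claw": 0},
  {"x": 0.18,"y": -0.08,"z": -0.15,"rx": 0,"ry": 0,"rz": 0,"claw": 0},
])

```text
time: 19.82
tool_pos: [0.5028, -0.0288, 0.2747]
tool_rot: [3.141, -0.002, 1.579]
contact_force: [0.3, -0.2, -0.3]
opening: 0.0456
grip_force: 0.0
```

```bash
python3 -c "
from h import *
s=robot.observe(); print(s['tool_pos'],s['contact_force'],s['opening'])
im,f,n=lidfit(); print(f,n,'theta',np.arctan(-f[1]))
side,_=read_camera('side')
a=nets.landmark_of('side','knob');b=nets.landmark_of('top','knob'); print(a[:1],b[:1])
for b in(.040,.045): X=[.566,.059-.178-b+.001,.132+.0335+.005]; print(b,proj('side',X),proj('top',X))
A=cv2.resize(side[220:320,270:400],(800,600),interpolation=3)
cv2.imwrite('pics/s5.png',A)
"
```

```text
[ 0.50282435 -0.02884694  0.27470018] [ 0.2980464  -0.23910002 -0.32820563] 0.04557956930686781
[-0.01079558 -0.03464923  0.14082026] 2670 theta 0.03463537189619624
[{'pixel': [262.9, 332.6], 'conf': 0.57}] [{'pixel': [180.1, 225.3], 'conf': 0.73}]
0.04 (np.float64(263.23300340417467), np.float64(329.26868612674974)) (np.float64(204.6628864341543), np.float64(364.00721998793))
0.045 (np.float64(264.6620448511629), np.float64(330.88801848865876)) (np.float64(204.60108802458024), np.float64(366.1223706875303))
```

View pics/s5.png

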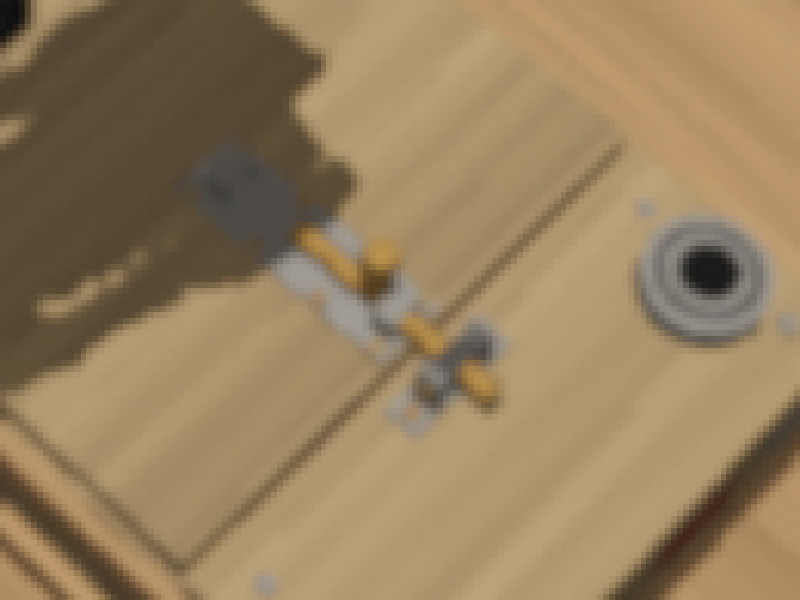

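The bolt rod now passes through the keeper and shows beyond it at (480,385). The knob, at (380,253), sits against the front strap, the lid is held down and the bearing has not moved.

```bash
python3 -c "
from h import *
print(robot.hand_in())"
```

```text
the job is handed in; nothing more can be done
None
```

The lid is folded down on the seal and the bolt is through the keeper, pushed until it met its end stop; the bearing and loose parts were not touched, and the job was handed in at about 20 s of the 69 s allowed.

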